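Press the glued foot of a leather-clad tankard

TASK

The tankard's brass foot ring has just been glued on. Lift the tankard off its wooden stand and set it down upright in the screw press beside it, centred on the round steel bed; then let go of it, wind the handwheel clockwise until the pressure pad touches the rim and give it a quarter of a turn more. Leave the goblet, the jar and the pliers where they are.

Things in the scene. Friction and masses are not known exactly. Their poses are not given: they have to be found in the camera images.
- tankard_center (a point): Centre (on the axis, half-way up) of the open leather-brown tankard: a hollow cylinder 72 mm across, 95 mm high, walls 4 mm, 0.13 to 0.23 kg; z up its axis. Its one handle is at this frame's -x: an upright bar 18 (x) by 14 (y) by 64 mm (z) centred 63 mm from the axis at half height, with a level arm at each end to the wall, 18 mm free between bar and wall. It stands on the wooden stand.
- tankard_handle (a point): Middle of the upright bar of the tankard's handle, 63 mm from the tankard's axis; same axes as the tankard's.
- stand_top (a point): Centre of the flat top of the fixed wooden pedestal stand: top 110 mm across, 60 mm above the bench; foot 120 mm across.
- bed_center (a point): Centre of the top face of the press's flat round bed (120 mm across, 36 mm above the bench), on the pressing axis; z up. The fixed grey C-frame is open to this frame's -x and both sides. Base plate 30 mm high, x -70 to +130 mm, 150 mm wide; column from x = +70 mm, 60 mm wide; head 200 to 236 mm above the bench, from x = -34 mm, 68 mm wide. Above it a level handwheel, 134 mm across.
- pad_face (a point): Centre of the underside of the black pressure pad, a disc 84 mm across and 12 mm thick on the pressing axis. At the start it is 113 to 121 mm above the bed, so 18 to 26 mm above the rim of a tankard standing there. It hangs on springs below a platen 68 mm across that goes down with the screw.
- spinner_grip (a point): Point to grip on the black spinner handle of the handwheel: an upright knob 22 mm across, 44 mm high, turning freely about its own axis, on the wheel's rim 60 mm from the pressing axis; its top is 18 mm above this point, the top of the rim 27 mm below. It goes round with the wheel, and down with it as the wheel is wound clockwise.
- press_screw (a joint): Turn of the handwheel in rad: grows when turned clockwise seen from above, 6.28 per turn; 0 is the highest start, and it starts at 0 to 2.5. Each turn lowers wheel, screw, platen and pad by 20 mm (3.18 mm per rad). It needs 2 to 4 N at the spinner handle and stays where it is left.
- press_pad (a joint): How far the pad is pushed up towards its platen, in m: 0 while the pad hangs free, then growing by 5 mm per quarter turn once the pad stands on something; at most 11 mm. Springs and weight give about 3.7 N at first touch and 2.5 N per mm more.
- goblet_center (a point): Centre, half-way up, of a bystander: a brown footed goblet without a handle, 68 mm across and 125 mm high, standing on the bench.
- jar_center (a point): Centre, half-way up, of a bystander: a glass jar with a metal lid, 66 mm across and 85 mm high, standing on the bench.
- pliers_center (a point): Pivot of the bystander pliers lying on the bench, 150 mm long (90 mm of handles to -x, 50 mm of jaws to +x), 57 mm wide and 15 mm high.
Mind the look-alikes: they are no part of the job. What is shaped like the part that bears tankard_center but orange is not meant.

How it is judged:
On the way, in this order (a step that is already met when the one before it is completed fails the run):
1. the tankard is lifted clear of the stand (its foot 20 mm above it) (z of tankard_center in the frame of stand_top above 0.0675 m), for 0.1 s.
2. the tankard stands upright on the bed, its axis within 12 mm of the bed's centre, let go, the pad not yet touching it (horizontal distance between tankard_center and bed_center below 0.012 m and z of tankard_center in the frame of bed_center below 0.0505 m and angle between tankard_center's own z axis and vertical below 0.06 rad and contact force between the fingers and tankard below 0.1 N and value of joint press_pad below 0.0006 m), for 0.2 s.
At the end, for the whole second after the job is handed in: The tankard stands upright (0.06 rad) on the press bed, within 12 mm of its centre, under the pad with the screw a quarter turn past contact: pad pushed up 5 mm, give or take 1.8 mm (58 to 122 degrees of wheel); wheel at rest; goblet, jar and pliers within 30 mm of their places (horizontal distance between tankard_center and bed_center below 0.012 m and z of tankard_center in the frame of bed_center between 0.0445 and 0.0505 m and angle between tankard_center's own z axis and vertical below 0.06 rad and value of joint press_pad between 0.0032 and 0.0068 m and velocity of joint press_screw between -0.05 and 0.05 rad/s); the robot touches nothing.
It fails at once if the goblet is moved by more than 30 mm (distance of goblet_center from where it was at the start of the episode above 0.03 m).
It fails at once if the jar is moved by more than 30 mm (distance of jar_center from where it was at the start of the episode above 0.03 m).
It fails at once if the pliers are moved by more than 30 mm (distance of pliers_center from where it was at the start of the episode above 0.03 m).
It also fails if it takes over 64 s, if anything falls off the work surface, if the arm or the gripper's body presses on something with over 40 N, if the wrist force passes 120 N, or if a joint passes its speed limit or range.

ROBOT

A 6-joint arm with a two-finger parallel gripper is mounted at the origin on the work surface. World frame = base frame: x ahead of the robot, y to its left, z up, the work surface at z = 0. Lengths are in m, angles in rad, forces in N, time in s.
With the tool pointing down it reaches from about 0.225 to 0.875 m from the base axis. Payload 3.4 kg.
Tool frame: the origin (TCP) lies between the finger pads; the fingertips stand 11 mm ahead of it and the grasp point (between the pads) lies 8 mm behind it; z points along the fingers, y is the line along which they close (so a half turn about z gives the same grasp; the last joint's range is limited). The gripper opens to 85 mm and grips with 20 to 120 N. Pads are 22 mm wide; open, the fingers measure 114 mm over their backs; the gripper's body (76 mm by 85 mm) begins 54 mm behind the grasp point. The pads swing forward as they close: fully open they stand 13 mm farther back than shut.
Start: joints at [1.082, 0.276, 1.505, -0, 1.361, -0.121], TCP at [0.207, 0.537, 0.242] pointing down, gripper open.
Joint ranges: [-2.89, 2.89], [-0.75, 2.08], [0.22, 2.7], [-1.18, 4.32], [0.11, 2.71], [-2.7, 2.7]. Speed limits (rad/s): [2.57, 2.57, 3.14, 3.14, 3.14, 3.14].

INTERFACE

Orientations are given as a unit quaternion [w, x, y, z].
In Python, from rig import sensors, eyes, manip gives the robot as it stands.
- The arm moves only by the tool drive_tool, never from a script. Its argument "deltas" is a list of rows, each an object with "linear": the shift along the world's x, y, z in mm, a list of three; "twist": the turn about the world's z in degrees; "claw": the opening, from 0 (shut) to 1 (fully open). In form: [{"linear": [tx, ty, tz], "twist": twist, "claw": claw}, ...]. A call has 1 to 12 rows; each row is the pose to reach, as a shift and turn from the pose commanded when the call began; what a row does not reach only later rows make up. A row lasts 1/12 s, in which the tool goes at most 41.7 mm and 7.16 degrees, less where a joint would pass 70% of its speed; a pose out of reach is approached as far as the arm can. A call with a gripper value outside its range is refused whole. The fingers move at their own pace and stop on an object; "squeeze" is the grip in N (left out, the last holds). Time passes only in rows, so rows that repeat a pose let the fingers close. It gives the time, the measured TCP pose, the force, the opening and the grip force at its end, in the units of the state.
- sensors.get_state(): the state, without advancing time (a new reading comes with each control period).
- eyes.get_image(name): name is "scene" or "top"; returns the picture (400x640x3 uint8, red, green, blue); there is no depth.
- eyes.camera_model(name): a dict with "intrinsics" (3x3 intrinsics, pixels), "dist" ([k1, k2, p1, p2, k3] as OpenCV has them; the pictures are not rectified), "R" (3x3) and "t" (3): a world point X has camera coordinates R X + t. Camera axes: x right, y down, z forward; pixel columns grow to the right and rows downward; lengths in m; the calibration is good to about 2 mm. A picture is of the moment at which its call begins. camera_model takes no time and is no camera call.
- manip.sign_off(): hands the job in; it is judged then, once.
The state is a dict: "clock": time; "qpos": joint angles; "qd": joint speeds; "effort": joint torques, N m; "position": TCP position; "ee_rot": TCP orientation; "contact_force": force on the tool from outside, world axes, zero at the start; "moment": the same for the moment, N m; "width": finger opening in m; "gripper_force": force on a finger pad.
Only numpy, scipy, OpenCV 4.12 (cv2) and the standard library are available. Lean on these libraries where they do the work, as an engineer would, in place of code of your own. Each camera call takes 0.05 s, during which the arm holds its last target. There are 200 camera calls.

## Working session

There is one attempt and no reset: what is moved stays moved. The work goes in short steps, Python scripts to look and compute and a tool call to move; the robot and the scene stay as the last step left them, time stands still between calls to the robot, and variables do not carry over. Pictures are saved under pics/ and viewed, at most 10 in all, crops included, and the job is handed in when it is done.

Besides the shell and the picture viewer there is one more tool, called after ">>>" as name([rows], argument=value, ...), one row to a line, values as JSON. drive_tool: Moves the arm, as the interface text tells. Its arguments: {"type":"object","properties":{"deltas":{"type":"array","items":{"type":"object","properties":{"linear":{"type":"array","items":{"type":"number"}},"twist":{"type":"number"},"claw":{"type":"number"}}}},"squeeze":{"type":"number"}},"required":["deltas"]}

```bash
mkdir -p pics; python3 - <<'E'
from rig import sensors,eyes
import cv2,numpy as np
for n in("scene","top"):
    im=eyes.get_image(n);cv2.imwrite(f"pics/{n}0.png",im[:,:,::-1])
    m=eyes.camera_model(n);R=np.array(m["R"]);print(n,np.round(m["intrinsics"],1).tolist(),m["dist"],"C",np.round(-R.T@np.array(m["t"]),3),np.round(R[2],2))
s=sensors.get_state();print({k:np.round(v,3).tolist() for k,v in s.items()})
E
```

```text
scene [[510.5, 0.0, 322.5], [0.0, 510.5, 208.1], [0.0, 0.0, 1.0]] [0.04770955 0.         0.         0.         0.        ] C [1.239 0.406 1.265] [-0.5  -0.31 -0.81]
top [[434.7, 0.0, 327.5], [0.0, 434.7, 200.5], [0.0, 0.0, 1.0]] [-0.06954537  0.          0.          0.          0.        ] C [0.325 0.005 1.529] [ 0.18 -0.02 -0.98]
{'clock': 0.1, 'qpos': [1.082, 0.277, 1.506, 0.0, 1.361, -0.121], 'qd': [0.002, -0.001, -0.002, 0.001, -0.001, -0.001], 'effort': [0.001, -41.77, -24.64, -0.0, 0.006, -0.0], 'position': [0.207, 0.536, 0.242], 'ee_rot': [-0.0, 0.183, 0.983, -0.001], 'contact_force': [-0.219, 0.109, -0.015], 'moment': [-0.033, 0.043, -0.022], 'gripper_force': 0.0, 'width': 0.085}
```

View pics/scene0.png

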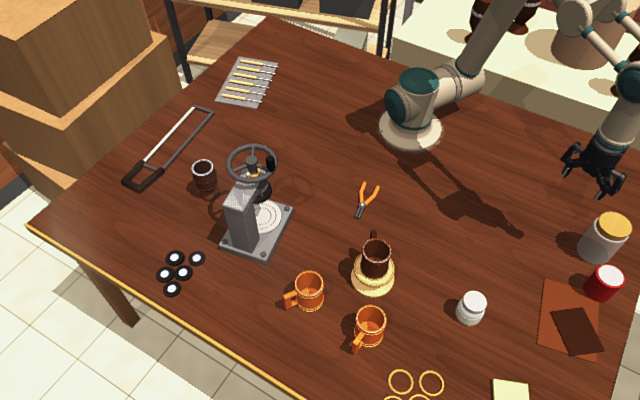

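View pics/top0.png

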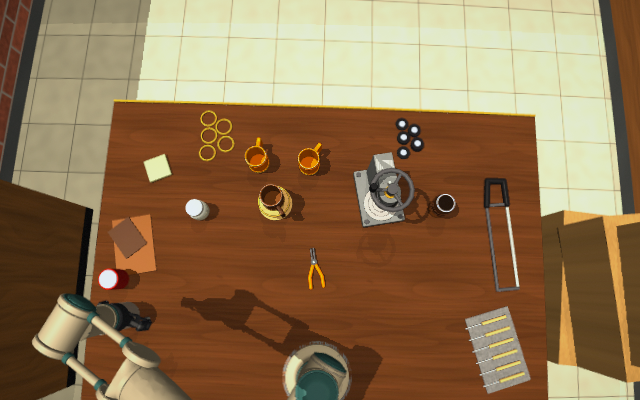

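The scene view shows the dark tankard on its stand near (376,260), the press near (255,200), the spinner near (270,163), and pliers at (367,200). The top view shows the tankard at (272,197), the press at (383,195), the goblet at (445,203), the jar at (197,209) and pliers at (315,268). Next I'll enlarge both.

```bash
python3 - <<'E'
import cv2,numpy as np
a=cv2.imread("pics/scene0.png");b=cv2.imread("pics/top0.png")
cv2.imwrite("pics/c1.png",np.hstack([cv2.resize(a[130:270,200:300],(400,560),interpolation=2),cv2.resize(a[220:320,340:410],(392,560),interpolation=2)]))
cv2.imwrite("pics/c2.png",np.hstack([cv2.resize(b[145:235,345:425],(400,450),interpolation=2),cv2.resize(b[165:245,250:320],(394,450),interpolation=2)]))
E
```

```text
(no output)
```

View pics/c1.png

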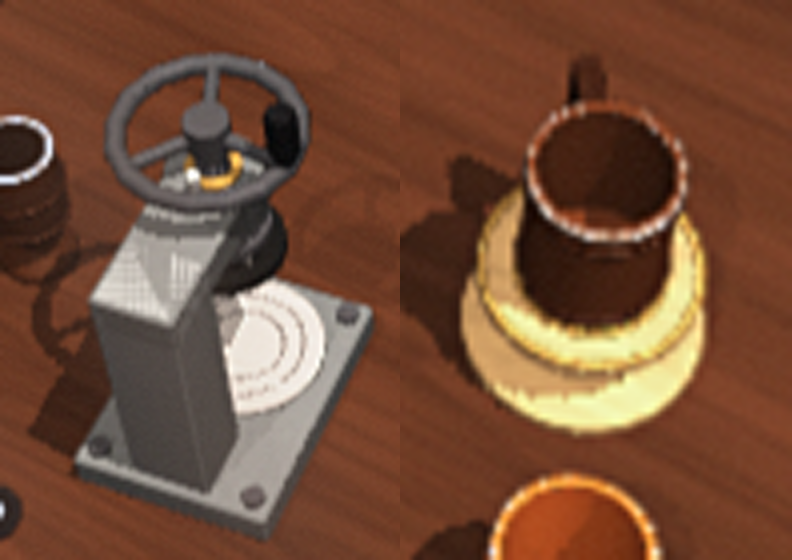

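View pics/c2.png

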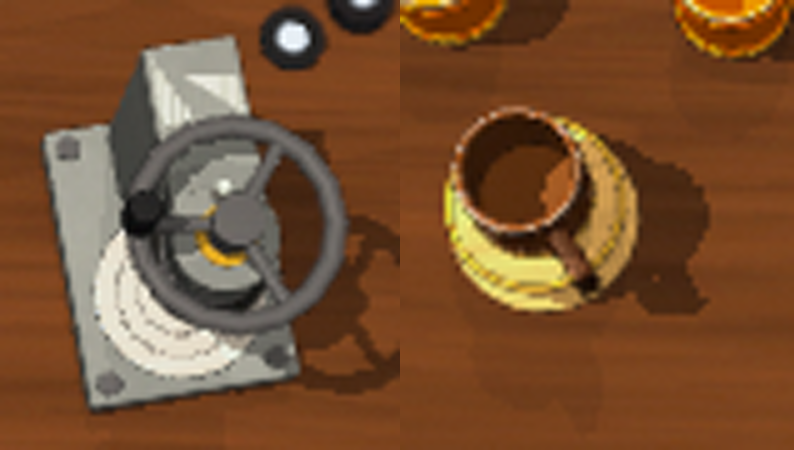

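The enlarged views resolve the press: base plate corners in top at about (363,227), (405,220), (353,172), and in scene at (293,208), (266,264), (220,247). The tankard handle points toward the robot and slightly right. Now I'll measure with masks and rays.

```bash
cat > h.py <<'E'
import cv2,numpy as np
from rig import eyes,sensors
M={n:eyes.camera_model(n) for n in("scene","top")}
def ray(n,px):
    m=M[n];K=np.array(m["intrinsics"]);R=np.array(m["R"]);t=np.array(m["t"])
    u=cv2.undistortPoints(np.array([[px]],float),K,np.array(m["dist"])).ravel()
    return -R.T@t,R.T@np.array([u[0],u[1],1])
def onz(n,px,z):
    c,d=ray(n,px);return (c+d*(z-c[2])/d[2])
def tri(ps,pt):
    (a,d),(b,e)=ray("scene",ps),ray("top",pt)
    s=np.linalg.lstsq(np.c_[d,-e],b-a,rcond=None)[0]
    p,q=a+d*s[0],b+e*s[1];return (p+q)/2,np.linalg.norm(p-q)
def blobs(im,mask,win,mn=15):
    x0,y0,x1,y1=win;m=np.zeros_like(mask);m[y0:y1,x0:x1]=mask[y0:y1,x0:x1]
    n,_,st,c=cv2.connectedComponentsWithStats(m);return [(st[i].tolist(),c[i].round(1).tolist()) for i in range(1,n) if st[i][4]>=mn]
E
python3 - <<'E'
from h import *
np.set_printoptions(precision=4,suppress=True)
S=lambda x,y:(200+x/4-.4,130+y/4-.4); T=lambda x,y:(345+x/5-.4,145+y/5-.4)
S2=lambda x,y:(340+(x-400)/5.6-.4,220+y/5.6-.4); T2=lambda x,y:(250+(x-400)/5.63-.4,165+y/5.63-.4)
print("plate scene",[onz("scene",S(*p),.03)[:2] for p in((372,312),(265,537),(78,468))])
print("plate top",[onz("top",T(*p),.03)[:2] for p in((92,410),(298,375),(42,137))])
print("hub",tri(S(207,110),T(238,220)))
print("wheel outer ctr",tri(S(208,130),T(238,222)))
print("knob top",tri(S(279,105),T(141,205)))
print("rim ctr",tri(S2(607,170),T2(518,172)),onz("scene",S2(607,170),.155),onz("top",T2(518,172),.155))
print("handle top",onz("scene",S2(588,62),.1395),onz("top",T2(580,272),.1395))
# masks
for n in M:
    im=cv2.imread(f"pics/{n}0.png");hsv=cv2.cvtColor(im,cv2.COLOR_BGR2HSV)
    w=((hsv[...,1]<45)&(hsv[...,2]>200)).astype(np.uint8)
    print(n,"white",blobs(im,w,(345,180,425,235) if n=="top" else(200,190,300,240)))
    y=((hsv[...,0]>20)&(hsv[...,0]<35)&(hsv[...,1]>60)&(hsv[...,2]>130)).astype(np.uint8)
    print(n,"yellow",blobs(im,y,(250,170,300,230) if n=="top" else(345,230,400,300)))
E
```

```text
plate scene [array([ 0.5149, -0.142 ]), array([ 0.7149, -0.0985]), array([ 0.7379, -0.2439])]
plate top [array([ 0.5052, -0.1443]), array([ 0.5342, -0.2884]), array([ 0.6989, -0.1059])]
hub (array([ 0.5887, -0.2033,  0.2898]), np.float64(0.001838596678803691))
wheel outer ctr (array([ 0.5907, -0.2051,  0.2718]), np.float64(0.0007344541868931518))
knob top (array([ 0.5879, -0.1426,  0.3286]), np.float64(0.004256688270042597))
rim ctr (array([0.5838, 0.1676, 0.1478]), np.float64(0.00044409098131838865)) [0.5881 0.1689 0.155 ] [0.5824 0.1669 0.155 ]
handle top [0.531  0.13   0.1395] [0.5282 0.1302 0.1395]
scene white [([224, 196, 18, 14, 121], [232.3, 202.5]), ([256, 200, 25, 33, 561], [267.8, 216.6])]
scene yellow [([356, 261, 38, 25, 267], [378.5, 277.3]), ([357, 279, 37, 18, 223], [378.0, 289.9])]
top white [([364, 191, 29, 29, 306], [374.4, 209.1])]
top yellow [([258, 198, 23, 22, 189], [267.6, 211.3])]
```

```bash
cat >> h.py <<'E'
from scipy.optimize import least_squares
def fitc(n,pts,z,r=None):
    P=np.array([onz(n,p,z)[:2] for p in pts]);c0=P.mean(0)
    f=(lambda c:np.hypot(*(P-c[:2]).T)-(r or c[2]))
    s=least_squares(f,[*c0] if r else [*c0,.05],loss="soft_l1",f_scale=.002)
    return np.round(s.x,4),np.round(np.sqrt(np.mean(s.fun**2)),4),len(P)
def hull(mask,win,mn=15):
    x0,y0,x1,y1=win;m=np.zeros_like(mask);m[y0:y1,x0:x1]=mask[y0:y1,x0:x1]
    ys,xs=np.nonzero(m);return cv2.convexHull(np.c_[xs,ys].astype(np.int32)).reshape(-1,2)
E
python3 - <<'E'
from h import *
import scipy.ndimage as nd
for n in M:
    im=cv2.imread(f"pics/{n}0.png");hsv=cv2.cvtColor(im,cv2.COLOR_BGR2HSV)
    w=((hsv[...,1]<45)&(hsv[...,2]>185)).astype(np.uint8)
    if n=="top":
        h=hull(w,(362,188,395,224)); h=h[(h[:,0]<375)|(h[:,1]>212)]
    else:
        h=hull(w,(254,200,284,236)); h=h[(h[:,0]>262)]
    print(n,"bed",h.tolist(),fitc(n,h,.036,.0605),fitc(n,h,.036))
    # tankard rim: bright or reddish rim
    V=hsv[...,2]; win=(256,180,284,210) if n=="top" else (360,236,394,266)
    x0,y0,x1,y1=win
    print(n);print("\n".join(" ".join("%3d"%v for v in r) for r in V[y0:y1,x0:x1]))
E
```

```text
scene bed [[280, 219], [279, 222], [277, 225], [274, 228], [268, 231], [265, 232], [267, 200], [268, 200], [271, 201], [273, 202], [279, 208], [280, 210]] (array([ 0.5925, -0.2041]), np.float64(0.0004), 12) (array([ 0.5925, -0.2042,  0.0605]), np.float64(0.0004), 12)
scene
117 120 116 118 113 116 117 118 120 119  32  22  70  75  74  67  79 117 117 119 119 119 120 116 112 111 109 108 110 108 106 105 102 105
118 119 118 117 119 116 115 117 121 108  25  20  70  78  79  76  82 118 106 117 114 113 118 119 117 116 113 111 110 108 111 110 107 103
122 122 122 119 119 117 115 116 115  93  52  95 133 122 128 126 121 142 129 137 128 114 114 116 112 115 117 117 112 116 112 113 112 110
121 122 121 124 120 120 117 120 120 158 122 147 174 134 130 129 127 131 134 133 139 133 134 135 114 105 114 120 120 116 113 112 113 113
120 121 123 121 123 116 118 163 149 185 133 123 125  75  67  67  63  64  76  81 111 123 145 157 146 116 115 115 119 118 117 118 114 114
118 117 121 120 120 114 144 188 145 122  73  70  70  64  67  63  62  58  60  54  54  60  95 123 170 147 124 116 114 116 120 118 119 116
113 116 11
[... 6183 characters left out ...]
 196  72  60  52  51  44  89
132 131 203 188 229 231 232 111 185 205 192 119 110 108  97  81 107 124 168 174 193  66  44  42  52  50  59 109
133 132 154 194 229 232 233 162  84 105 172 200 203 185 181 182 194 204 111  52  51  46  50  55  52  55  93 133
131 131 103 225 231 232 233 232 163 112  92 105  78  96  82  67  56  46  61  41  50 103  92  85  37  96 138 171
127 128 129 201 176 228 232 232 232 161 105  63  43  46  46  39  43  39  50  50  83 117 108  95  78 142 169 169
122 125 126 175 226 232 233 233 233 233 154 114  62  56  53  54  49  50  52  52  48 117 116 103  91 107 166 175
123 123 123 170 218 221 230 233 233 233 233 217 128 106  72  97  53  62  64  91  77  63 127 112  99  85  96 200
```

Bed is fitted at (0.5915, -0.2044) with both views agreeing to about 2 mm and a 60 mm radius. The tankard axis is at about (0.586, 0.169), its handle bearing 214.7°, and the press yaw is about 11°. The wheel is at z≈0.27, so I can't carry the tankard fully in by the handle. I'll set it down on the bed's open side, then push it to the centre with a finger back.

First, move above the handle.

>>> drive_tool([
  {"linear":[30,-35,0],"twist":-7,"claw":0.7},
  {"linear":[55,-68,0],"twist":-14,"claw":0.7},
  {"linear":[80,-101,0],"twist":-21,"claw":0.7},
  {"linear":[108,-134,0],"twist":-28,"claw":0.7},
  {"linear":[135,-168,0],"twist":-35,"claw":0.7},
  {"linear":[162,-202,0],"twist":-42,"claw":0.7},
  {"linear":[189,-236,0],"twist":-49,"claw":0.7},
  {"linear":[216,-269,0],"twist":-56,"claw":0.7},
  {"linear":[243,-303,0],"twist":-63,"claw":0.7},
  {"linear":[270,-337,0],"twist":-70,"claw":0.7},
  {"linear":[297,-371,0],"twist":-77,"claw":0.7},
  {"linear":[325,-405,0],"twist":-84,"claw":0.7},
])

```text
clock: 1.1
position: [0.5201, 0.1446, 0.2421]
ee_rot: [-0.0, 0.796, 0.606, -0.0]
contact_force: [0.5, 1.6, -0.1]
width: 0.0596
gripper_force: 0.0
```

>>> drive_tool([
  {"linear":[0,0,0],"twist":-40,"claw":0.7},
  {"linear":[0,0,0],"twist":-40,"claw":0.7},
  {"linear":[0,0,0],"twist":-40,"claw":0.7},
  {"linear":[0,0,0],"twist":-40,"claw":0.7},
  {"linear":[0,0,-30],"twist":-40,"claw":0.7},
  {"linear":[0,0,-50],"twist":-40,"claw":0.7},
  {"linear":[0,0,-70],"twist":-40,"claw":0.7},
  {"linear":[0,0,-70],"twist":-40,"claw":0.7},
])

```text
clock: 1.77
position: [0.5163, 0.146, 0.1682]
ee_rot: [-0.001, 0.954, 0.3, -0.005]
contact_force: [-0.0, -1.5, -0.7]
width: 0.06
gripper_force: 0.0
```

```bash
python3 - <<'E'
from h import *
s=sensors.get_state();print(s["position"],s["qpos"])
o=[]
for n,(x,y,w) in {"scene":(335,200,90),"top":(240,150,90)}.items():
    im=eyes.get_image(n);cv2.imwrite(f"pics/{n}1.png",im[:,:,::-1]);o.append(cv2.resize(im[y:y+w,x:x+w,::-1],(400,400),interpolation=2))
cv2.imwrite("pics/c3.png",np.hstack(o))
E
```

```text
[0.51633434 0.14602469 0.16815556] [ 1.45955182e-01  2.76345147e-01  1.69816560e+00 -6.83766289e-05
  1.17626440e+00  1.10723608e+00]
```

View pics/c3.png

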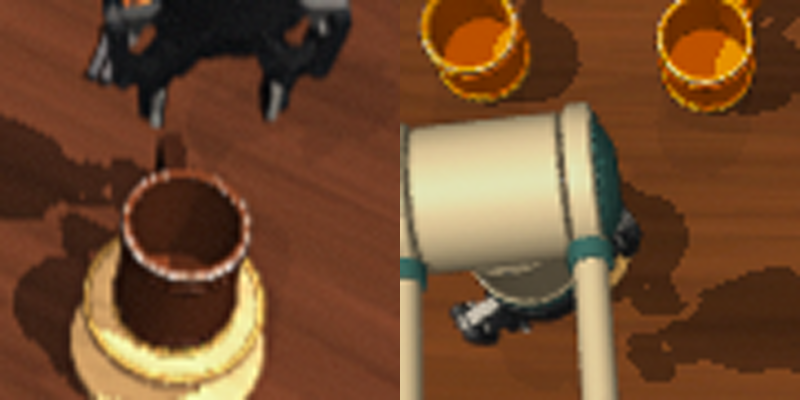

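The scene crop shows the fingertips behind and above the handle (tips at about (155,115) and (270,115), bar at (170,148)). That matches the reported TCP, which is 15 mm short. I'll correct, descend and grip.

>>> drive_tool([
  {"linear":[8,-8,0],"twist":0,"claw":0.7},
  {"linear":[15.5,-14.5,0],"twist":0,"claw":0.7},
  {"linear":[15.5,-14.5,0],"twist":0,"claw":0.7},
  {"linear":[15.5,-14.5,0],"twist":0,"claw":0.7},
  {"linear":[15.5,-14.5,-20],"twist":0,"claw":0.7},
  {"linear":[15.5,-14.5,-40],"twist":0,"claw":0.7},
  {"linear":[15.5,-14.5,-58],"twist":0,"claw":0.7},
  {"linear":[15.5,-14.5,-58],"twist":0,"claw":0.7},
  {"linear":[15.5,-14.5,-58],"twist":0,"claw":0.7},
])

```text
clock: 2.62
position: [0.5345, 0.132, 0.1141]
ee_rot: [-0.0, 0.954, 0.3, -0.001]
contact_force: [-0.4, 0.6, 0.0]
width: 0.06
gripper_force: 0.0
```

```bash
python3 - <<'E'
from h import *
o=[]
for n,(x,y,w) in {"scene":(325,100,150)}.items():
    im=eyes.get_image(n);cv2.imwrite(f"pics/{n}2.png",im[:,:,::-1]);o.append(cv2.resize(im[y:y+w+30,x:x+w,::-1],(500,600),interpolation=2))
cv2.imwrite("pics/c4.png",np.hstack(o))
E
```

```text
(no output)
```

View pics/c4.png

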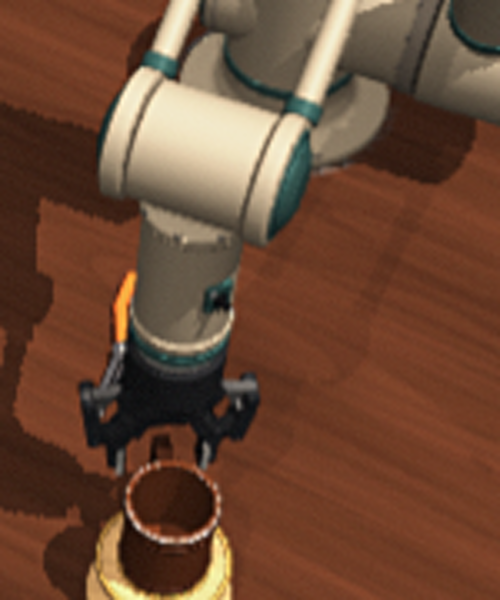

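The bar sits between the open fingers, and the wrist housing stays well above wheel height. Gripping and lifting.

>>> drive_tool([
  {"linear":[0,0,-3],"twist":0,"claw":0.4},
  {"linear":[0,0,-3],"twist":0,"claw":0.1},
  {"linear":[0,0,-3],"twist":0,"claw":0},
  {"linear":[0,0,-3],"twist":0,"claw":0},
  {"linear":[0,0,-3],"twist":0,"claw":0},
  {"linear":[0,0,-3],"twist":0,"claw":0},
  {"linear":[0,0,-3],"twist":0,"claw":0},
  {"linear":[0,0,-3],"twist":0,"claw":0},
], squeeze=60)

```text
clock: 3.33
position: [0.5355, 0.1321, 0.1121]
ee_rot: [0.0, 0.954, 0.3, 0.001]
contact_force: [-0.6, -0.9, 4.7]
width: 0.0135
gripper_force: 58.6
```

>>> drive_tool([
  {"linear":[0,0,8],"twist":0,"claw":0},
  {"linear":[0,0,20],"twist":0,"claw":0},
  {"linear":[0,0,35],"twist":0,"claw":0},
  {"linear":[0,0,45],"twist":0,"claw":0},
  {"linear":[0,0,45],"twist":0,"claw":0},
  {"linear":[0,0,45],"twist":0,"claw":0},
])

```text
clock: 3.83
position: [0.5351, 0.1321, 0.1565]
ee_rot: [0.0, 0.954, 0.3, 0.0]
contact_force: [-0.2, 0.1, -1.9]
width: 0.0131
gripper_force: 58.6
```

Gripped (13.5 mm) and lifted. To clear the wheel and still leave the tankard stable on the bed's edge, I want a grip further out on the bar. I'll set it back, shift about 8 mm outward, and regrip.

>>> drive_tool([
  {"linear":[0,0,-20],"twist":0,"claw":0},
  {"linear":[0,0,-35],"twist":0,"claw":0},
  {"linear":[0,0,-42],"twist":0,"claw":0},
  {"linear":[0,0,-45],"twist":0,"claw":0},
  {"linear":[0,0,-45],"twist":0,"claw":0},
  {"linear":[0,0,-45],"twist":0,"claw":0.5},
  {"linear":[0,0,-45],"twist":0,"claw":0.5},
  {"linear":[0,0,-45],"twist":0,"claw":0.5},
  {"linear":[-4,-3,-45],"twist":0,"claw":0.5},
  {"linear":[-7,-5,-45],"twist":0,"claw":0.5},
  {"linear":[-7,-5,-45],"twist":0,"claw":0.5},
])

```text
clock: 4.75
position: [0.5269, 0.1266, 0.1111]
ee_rot: [-0.0, 0.954, 0.3, -0.001]
contact_force: [0.3, -0.2, -0.7]
width: 0.0427
gripper_force: 0.0
```

>>> drive_tool([
  {"linear":[0,0,0],"twist":0,"claw":0},
  {"linear":[0,0,0],"twist":0,"claw":0},
  {"linear":[0,0,0],"twist":0,"claw":0},
  {"linear":[0,0,0],"twist":0,"claw":0},
  {"linear":[0,0,0],"twist":0,"claw":0},
  {"linear":[0,0,0],"twist":0,"claw":0},
  {"linear":[0,0,0],"twist":0,"claw":0},
  {"linear":[0,0,0],"twist":0,"claw":0},
], squeeze=70)

```text
clock: 5.42
position: [0.5281, 0.1271, 0.1115]
ee_rot: [0.0, 0.954, 0.3, 0.0]
contact_force: [-0.7, 1.0, 3.5]
width: 0.0132
gripper_force: 68.1
```

>>> drive_tool([
  {"linear":[0,0,8],"twist":0,"claw":0},
  {"linear":[0,0,20],"twist":0,"claw":0},
  {"linear":[0,0,35],"twist":0,"claw":0},
  {"linear":[0,0,50],"twist":0,"claw":0},
  {"linear":[0,0,50],"twist":0,"claw":0},
  {"linear":[0,0,50],"twist":0,"claw":0},
])

```text
clock: 5.92
position: [0.5284, 0.127, 0.1617]
ee_rot: [0.0, 0.954, 0.3, 0.001]
contact_force: [-0.1, -0.2, -1.2]
width: 0.0127
gripper_force: 68.3
```

```bash
python3 - <<'E'
from h import *
im=eyes.get_image("scene");cv2.imwrite("pics/scene3.png",im[:,:,::-1])
cv2.imwrite("pics/c5.png",cv2.resize(im[180:300,325:425,::-1],(500,600),interpolation=2))
E
```

```text
(no output)
```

View pics/c5.png

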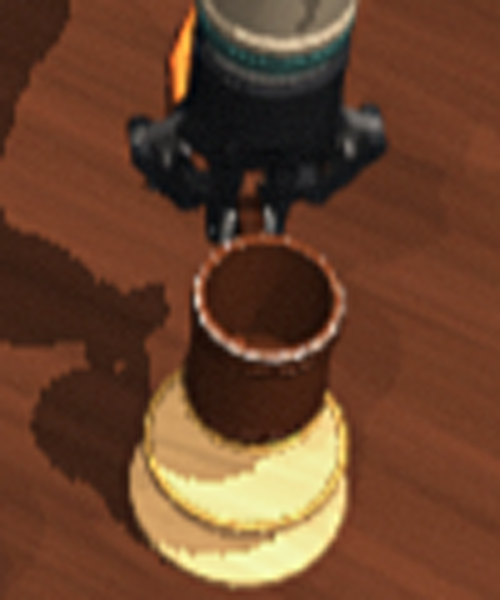

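The tankard hangs upright in the grip, clear of the stand (rim centre at crop (269,298), about px (378,239)). Next, carry to a point 190 mm out on the press's open side, then go in low.

>>> drive_tool([
  {"linear":[-5,-15,0],"twist":-2,"claw":0},
  {"linear":[-13,-40,0],"twist":-4,"claw":0},
  {"linear":[-23,-70,0],"twist":-6,"claw":0},
  {"linear":[-33,-100,0],"twist":-8,"claw":0},
  {"linear":[-45,-135,0],"twist":-10,"claw":0},
  {"linear":[-57,-170,0],"twist":-12,"claw":0},
  {"linear":[-68,-205,0],"twist":-14,"claw":0},
  {"linear":[-80,-240,0],"twist":-16,"claw":0},
  {"linear":[-92,-275,0],"twist":-18,"claw":0},
  {"linear":[-103,-310,0],"twist":-20,"claw":0},
  {"linear":[-113,-340,0],"twist":-22,"claw":0},
  {"linear":[-123,-369,0],"twist":-24,"claw":0},
])

```text
clock: 6.97
position: [0.4034, -0.2432, 0.1601]
ee_rot: [-0.001, 0.996, 0.094, -0.001]
contact_force: [-0.0, -0.2, -3.0]
width: 0.0133
gripper_force: 68.4
```

>>> drive_tool([
  {"linear":[0,0,0],"twist":0,"claw":0},
  {"linear":[0,0,0],"twist":0,"claw":0},
  {"linear":[0,0,0],"twist":0,"claw":0},
])

```text
clock: 7.22
position: [0.4043, -0.2412, 0.1603]
ee_rot: [-0.001, 0.995, 0.095, -0.001]
contact_force: [-1.4, 0.2, -1.6]
width: 0.0131
gripper_force: 68.7
```

>>> drive_tool([
  {"linear":[0,0,-15],"twist":0,"claw":0},
  {"linear":[0,0,-35],"twist":0,"claw":0},
  {"linear":[0,0,-55],"twist":0,"claw":0},
  {"linear":[0,0,-66],"twist":0,"claw":0},
  {"linear":[0,0,-66],"twist":0,"claw":0},
  {"linear":[0,0,-66],"twist":0,"claw":0},
])

```text
clock: 7.72
position: [0.4049, -0.2404, 0.0947]
ee_rot: [-0.001, 0.995, 0.096, -0.001]
contact_force: [0.5, 0.6, -2.7]
width: 0.0128
gripper_force: 68.6
```

```bash
python3 - <<'E'
from h import *
print(sensors.get_state()["position"])
im=eyes.get_image("scene");cv2.imwrite("pics/scene4.png",im[:,:,::-1])
cv2.imwrite("pics/c6.png",cv2.resize(im[110:230,230:350,::-1],(600,600),interpolation=2))
c=onz("scene",(378.4,239.3),.2052);print("lifted",c, c[:2]-[.5284,.127])
E
```

```text
[ 0.40492178 -0.24035661  0.09472959]
lifted [0.58809399 0.1691319  0.2052    ] [0.05969399 0.0421319 ]
```

View pics/c6.png

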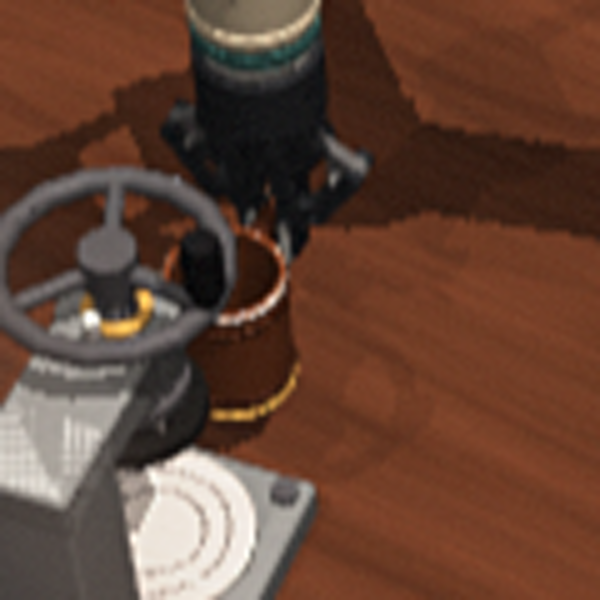

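The tankard is upright and low, just outside the plate; the knob and wheel are above it. Sliding in 80 mm under the pad, watching force.

>>> drive_tool([
  {"linear":[20,4,0],"twist":0,"claw":0},
  {"linear":[39,8,0],"twist":0,"claw":0},
  {"linear":[55,11,0],"twist":0,"claw":0},
  {"linear":[68,13,0],"twist":0,"claw":0},
  {"linear":[74,14,0],"twist":0,"claw":0},
  {"linear":[78,15,0],"twist":0,"claw":0},
  {"linear":[78,15,0],"twist":0,"claw":0},
  {"linear":[78,15,-3],"twist":0,"claw":0},
  {"linear":[78,15,-5],"twist":0,"claw":0},
  {"linear":[78,15,-7],"twist":0,"claw":0},
  {"linear":[78,15,-7],"twist":0,"claw":0},
])

```text
clock: 8.68
position: [0.4822, -0.2269, 0.0878]
ee_rot: [-0.0, 0.995, 0.095, -0.001]
contact_force: [-0.2, 0.6, -1.9]
width: 0.013
gripper_force: 68.7
```

>>> drive_tool([
  {"linear":[0,0,-0.7],"twist":0,"claw":0},
  {"linear":[0,0,-1.3],"twist":0,"claw":0},
  {"linear":[0,0,-1.3],"twist":0,"claw":0},
  {"linear":[0,0,-1.3],"twist":0,"claw":0},
])

```text
clock: 9.02
position: [0.4828, -0.2271, 0.0875]
ee_rot: [0.0, 0.995, 0.095, -0.0]
contact_force: [-3.1, 0.4, 4.2]
width: 0.0128
gripper_force: 69.5
```

Touchdown felt. Release and back straight out.

>>> drive_tool([
  {"linear":[0,0,0.5],"twist":0,"claw":0.4},
  {"linear":[0,0,0.5],"twist":0,"claw":0.4},
  {"linear":[0,0,0.5],"twist":0,"claw":0.4},
  {"linear":[0,0,0.5],"twist":0,"claw":0.4},
  {"linear":[-6,-1,0.5],"twist":0,"claw":0.4},
  {"linear":[-20,-4,0.5],"twist":0,"claw":0.4},
  {"linear":[-45,-9,0.5],"twist":0,"claw":0.4},
  {"linear":[-70,-14,0.5],"twist":0,"claw":0.6},
  {"linear":[-100,-20,0.5],"twist":0,"claw":1},
])

```text
clock: 9.77
position: [0.3815, -0.2469, 0.0874]
ee_rot: [0.0, 0.995, 0.096, -0.0]
contact_force: [-0.4, -0.5, -0.4]
width: 0.0574
gripper_force: 0.0
```

>>> drive_tool([
  {"linear":[-10,-2,0],"twist":90,"claw":1},
  {"linear":[-10,-2,0],"twist":90,"claw":1},
  {"linear":[-10,-2,0],"twist":90,"claw":1},
  {"linear":[-10,-2,-10],"twist":90,"claw":1},
  {"linear":[-10,-2,-20],"twist":90,"claw":1},
  {"linear":[-10,-2,-30],"twist":90,"claw":1},
  {"linear":[-10,-2,-38],"twist":90,"claw":1},
  {"linear":[-10,-2,-38],"twist":90,"claw":1},
  {"linear":[-10,-2,-38],"twist":90,"claw":1},
  {"linear":[-10,-2,-38],"twist":90,"claw":1},
  {"linear":[-10,-2,-38],"twist":90,"claw":1},
  {"linear":[-10,-2,-38],"twist":90,"claw":1},
])

```text
clock: 10.77
position: [0.3717, -0.2487, 0.0495]
ee_rot: [-0.0, 0.661, 0.75, -0.0]
contact_force: [-0.2, 0.0, 0.2]
width: 0.0857
gripper_force: 0.0
```

>>> drive_tool([
  {"linear":[0,0,0],"twist":4,"claw":1},
  {"linear":[0,0,0],"twist":4,"claw":1},
])

```text
clock: 10.93
position: [0.3718, -0.2487, 0.0495]
ee_rot: [-0.0, 0.637, 0.771, -0.0]
contact_force: [-0.1, -0.2, -0.7]
width: 0.0856
gripper_force: 0.0
```

```bash
python3 - <<'E'
from h import *
s=sensors.get_state();print(s["position"],s["ee_rot"],s["contact_force"])
im=eyes.get_image("scene");t=eyes.get_image("top");cv2.imwrite("pics/scene5.png",im[:,:,::-1]);cv2.imwrite("pics/top5.png",t[:,:,::-1])
cv2.imwrite("pics/c7.png",np.hstack([cv2.resize(im[110:230,215:315,::-1],(400,480),interpolation=2),cv2.resize(t[150:270,335:435,::-1],(400,480),interpolation=2)]))
E
```

```text
[ 0.37178687 -0.2487227   0.04952905] [-3.52806853e-04  6.36668225e-01  7.71137756e-01 -8.80541328e-05] [-0.10066386 -0.18063635 -0.72171039]
```

View pics/c7.png

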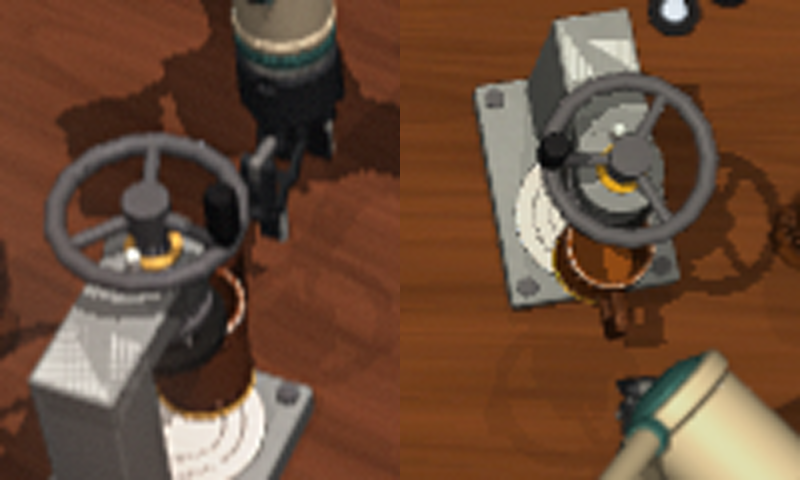

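The tankard stands upright at the bed's open edge, with its handle pointing out. In the top view the rim is about px (387,210) and the bar end is near (388,232). Now I'll get numbers from the pixels.

```bash
python3 - <<'E'
from h import *
print(onz("top",(387.1,210.4),.131),onz("top",(388,229),.1155))
im=cv2.imread("pics/top5.png");V=im.max(2)
print("     "+" ".join("%3d"%c for c in range(372,404)))
for r in range(200,238):print(r,":"," ".join("%3d"%v for v in V[r,372:404]))
E
```

```text
[ 0.54867339 -0.21239118  0.131     ] [ 0.4895154 -0.2181047  0.1155   ]
     372 373 374 375 376 377 378 379 380 381 382 383 384 385 386 387 388 389 390 391 392 393 394 395 396 397 398 399 400 401 402 403
200 : 175  71  89 113 107  92  84  93  40  41  57 112 144 144 146 145 145 144 143 144 145 145 147 154 146  74 106 105  86  76  72  72
201 : 211 131  79  94 119 103  87  76  53  41  43  60  93 136 144 147 145 146 145 143 142 142 141 117  86  37  88 117  95  72  73  74
202 : 197 224 141  82 103 116  99  82  51  53  41  54  53  52  79 131 136 145 143 139 129 109  90  41  20  32  67  95 109  90  61  70
203 : 201 224 223  55  88 110 110  98  87  66  50  48  44  53  53  52  48  49  49  50  50  49  40  21  30  69 103  79 106 103  88  66
204 : 203 225 224 126  75  91 105 113 103  94  83  58  58  53  50  52  48  49  49  51  51  41  22  20  49 121 101  75  91 117  89  90
205 : 179 224 226 223 130  72  86  98 111 109 101  91  71  55  53  60  56  56  49  42  21  19  22  25  67 126 105 101  66  88  94 103
206 : 224 169 225 222 112  63  54  77  91 103 112 104  95  86  59  53  37  29  29  26  25 
[... 3497 characters left out ...]
79  78  78  78  87 122 122 122
233 : 112 114 113 114 114 113 113 114 117 117 119 119 117 114  39  31  29  25  33  57  79  79  78  79  78  79  78  79  86 123 123 123
234 : 107 109 107 109 107 106 106 106 106 106 108 107 105 106  71  39  42  56  72  74  75  76  75  74  75  74  77  76  85 120 121 121
235 : 110 110 110 110 111 110 108 107 108 108 108 107 107 106 105  90 103 104 100  65  72  71  70  70  72  69  70  73  79  88 117 117
236 : 108 108 107 108 106 108 107 109 109 108 107 107 108 107 107 108 107 107 104  72  78  78  78  78  78  79  79  87 116 115 116 116
237 : 106 106 106 106 106 105 105 106 105 105 103 104 103 104 104 104 104 103 104 106 113 113 113 113 114 114 114 114 114 113 114 114
```

Measured: tankard axis is about 40 mm short of the bed centre, handle bearing about 190.5°, in line with the tool's open fingers. Pushing with the inner finger's back, first to an expected remainder of ~11 mm.

>>> drive_tool([
  {"linear":[15,3,0],"twist":0,"claw":1},
  {"linear":[30,6,0],"twist":0,"claw":1},
  {"linear":[42,9,0],"twist":0,"claw":1},
  {"linear":[48,10,0],"twist":0,"claw":1},
  {"linear":[52,11,0],"twist":0,"claw":1},
  {"linear":[56,12,0],"twist":0,"claw":1},
  {"linear":[60,13,0],"twist":0,"claw":1},
  {"linear":[65,14,0],"twist":0,"claw":1},
  {"linear":[70,15,0],"twist":0,"claw":1},
  {"linear":[75,16,0],"twist":0,"claw":1},
  {"linear":[79,17,0],"twist":0,"claw":1},
  {"linear":[82,17.5,0],"twist":0,"claw":1},
])

```text
clock: 12.03
position: [0.4556, -0.2313, 0.0495]
ee_rot: [0.0, 0.637, 0.771, 0.0]
contact_force: [-1.2, 0.2, -0.9]
width: 0.0855
gripper_force: 0.6
```

```bash
python3 - <<'E'
from h import *
s=sensors.get_state();print(s["position"],s["contact_force"])
im=eyes.get_image("top");cv2.imwrite("pics/top6.png",im[:,:,::-1]);V=im.max(2)
sc=eyes.get_image("scene");cv2.imwrite("pics/scene6.png",sc[:,:,::-1])
print("     "+" ".join("%3d"%c for c in range(368,404)))
for r in range(198,232):print(r,":"," ".join("%3d"%v for v in V[r,368:404]))
E
```

```text
[ 0.45558597 -0.23131978  0.04946041] [-1.15403107  0.2235881  -0.92927852]
     368 369 370 371 372 373 374 375 376 377 378 379 380 381 382 383 384 385 386 387 388 389 390 391 392 393 394 395 396 397 398 399 400 401 402 403
198 : 221 165 187  59  75  91 111  99  84  85  67  39  45 108 145 142 143 140 142 141 140 126 121 129 143 143 137  86  84 108  99  96  95  67  67  66
199 : 178 178 142  91  57  81  99 114  96  79  68  51  40  61 121 143 141 141 141 141 142 141 142 142 142 143 143 148 102  88 112  90  74  45  67  66
200 : 156 222 157  89  59  65  86 111 105  91  83  92  39  41  56 110 142 142 142 143 142 141 140 142 142 143 143 150 144  74 103 104  84  75  71  70
201 : 155 222 153  85  60  44  73  93 117 101  87  74  53  39  41  58  90 133 142 143 142 143 143 141 139 139 138 115  84  36  86 116  94  71  71  72
202 : 190 222 153  88  57  58  53  81 100 115  97  82  52  51  41  54  53  51  78 127 133 142 139 137 126 107  88  40  22  30  66  92 109  88  59  68
203 : 188 222 180 105  58  60  57  50  86 108 109  96  84  65  49  45  43  52  52  52  46  48  48  48  48  47  40  19  28  68
[... 3524 characters left out ...]
 105 104 104 106 104  82  46  81 101 104 106 102  86  85  86 112 104 156 215 223 223 223 223 222 222
228 : 107 107 106 106 104 104 104 104 104 103 105 106 106 105 105 104  91  79  88 115 140 145 120 108  92  77  80 118 202 218 220 222 223 223 223 222
229 : 108 107 108 108 108 107 107 108 107 106 107 107 106 105 106 104  76  91 136 159 172 179 174 126 100  73  86 190 211 215 217 220 222 222 223 223
230 : 111 110 111 111 111 109 109 110 109 109 109 108 109 109 109 107  70 108 150 168 176 178 174 160 109  83  86 199 204 209 213 216 219 221 223 223
231 : 116 115 114 116 116 115 115 114 115 113 114 114 114 114 113 111 109 141 162 173 179 177 169 150 102  89  99 192 198 201 206 210 215 218 220 221
```

```bash
python3 - <<'E'
from h import *
import sys
# foot outline against bright bed, sub-pixel threshold crossing along columns (from below)
im=cv2.imread("pics/top6.png");V=im.max(2).astype(float)
pts=[]
for c in range(371,382):
    for r in range(218,200,-1):
        if V[r,c]>=170 and V[r-1,c]<150 and V[r-2,c]<110:
            pts.append((c,r-.5));break
for r in range(199,209):   # from left
    for c in range(366,378):
        if V[r,c]>=140 and V[r,c+1]<140 and V[r,c+2]<110: pts.append((c+.5,r));break
print(pts)
for rr in(.036,.0375):print("top foot",fitc("top",pts,.036,rr))
print("handle top", onz("top",(387,215.5),.1155), "prev",onz("top",(390,229.5),.1155))
im=cv2.imread("pics/scene6.png");V=im.max(2)
print("     "+" ".join("%3d"%c for c in range(250,284)))
for r in range(168,216):print(r,":"," ".join("%3d"%v for v in V[r,250:284]))
E
```

```text
[(371, 204.5), (372, 206.5), (373, 207.5), (374, 208.5), (376, 209.5), (377, 210.5), (379, 211.5), (380, 211.5), (381, 212.5), (370.5, 199), (370.5, 200), (370.5, 201), (370.5, 202), (370.5, 203), (370.5, 204), (371.5, 205), (371.5, 206), (372.5, 207), (373.5, 208)]
top foot (array([ 0.5955, -0.2045]), np.float64(0.0012), 19)
top foot (array([ 0.5965, -0.2059]), np.float64(0.001), 19)
handle top [ 0.53412761 -0.2145555   0.1155    ] prev [ 0.48806451 -0.22470718  0.1155    ]
     250 251 252 253 254 255 256 257 258 259 260 261 262 263 264 265 266 267 268 269 270 271 272 273 274 275 276 277 278 279 280 281 282 283
168 :  44  45  47  46  49  41  42 140 208 196  90  57  48  50  58  64  58  27  10  10  15  14  14  11  24  56  27  39  38  20  64 116  86  81
169 :  41  44  50  49  45  43  47 154 255 255 170 116  88  56  47  51  60  47  21   9  10  12  14  15  39  48  21  41  30  29  95 125 119 115
170 :  45  40  46  51  47  40  34 106 255 254 209 160 147 118  87  61  44  53  32  11  10   6  12  20  55  38  23  40  28  45 120 122 119 115
171 :  39  43  51  64  51  55  35  84 222 225 173 163
[... 5636 characters left out ...]
  80  80  80  79  78  71  70  67  63  92  86  63  60  72  73  71  71  67  59  52 153 252 244 210 176 242 242 242 245 220 159 156 160
212 :  82  80  82  81  82  75  76  68  63  55  62  68  71  76  74  73  71  71  68  63  49 116 255 248 242 187 241 242 242 244 240 163 151 158
213 :  80  80  78  79  78  60  66  61  66  64  72  74  73  75  72  72  74  69  67  60  51  92 255 249 244 188 230 241 241 244 249 164 149 156
214 :  84  82  80  79  78  66  66  66  73  72  75  73  72  73  73  73  73  72  71  63  50  85 245 247 244 202 210 243 242 244 249 172 152 160
215 :  81  81  81  82  81  72  73  71  74  73  75  75  75  72  75  74  74  70  67  64  52  88 222 247 245 201 210 243 242 244 249 167 155 169
```

```bash
python3 - <<'E'
from h import *
p=[(268.6,200),(268.4,202),(267.5,203.4),(266.2,204.8),(265.,206),(263.5,207.3),(261.5,208.4),(258.5,209.2)]
for r in(.036,.0375):print(fitc("scene",p,.036,r))
E
```

```text
(array([ 0.5504, -0.2478]), np.float64(0.0004), 8)
(array([ 0.5502, -0.2494]), np.float64(0.0004), 8)
```

The two views disagree: the scene's ring arc isn't where a centred foot would be. I'll use my last picture as a composite.

```bash
python3 - <<'E'
import cv2,numpy as np
a=cv2.imread("pics/scene6.png");b=cv2.imread("pics/top6.png")
cv2.imwrite("pics/c8.png",np.hstack([cv2.resize(a[130:250,215:295],(400,600),interpolation=2),cv2.resize(b[145:265,345:425],(400,600),interpolation=2)]))
E
```

```text
(no output)
```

View pics/c8.png

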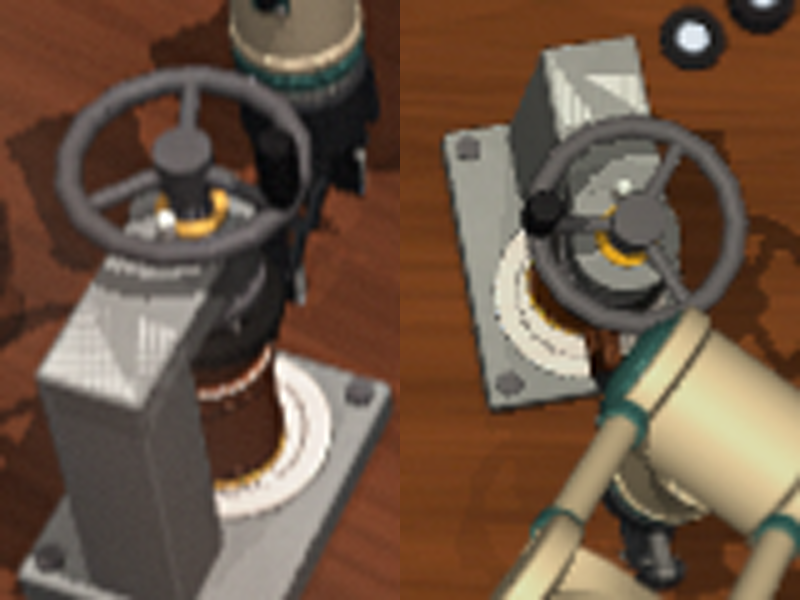

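The tankard stands upright near the bed's centre (foot edge at scene px (272,220)); the arc I fitted was its rim. I'll refit with the rim at z=0.131 and the foot at z=0.036.

```bash
python3 - <<'E'
from h import *
p=[(268.6,200),(268.4,202),(267.5,203.4),(266.2,204.8),(264.8,205.8),(263.,207),(261.3,208),(258.5,208.9)]
print("rim",fitc("scene",p,.131,.036))
im=cv2.imread("pics/scene6.png");V=im.max(2);S=cv2.cvtColor(im,cv2.COLOR_BGR2HSV)
q=[]
for r in range(208,228):      # foot/bed edge: first bright low-sat pixel going right
    for c in range(258,284):
        if S[r,c,2]>185 and S[r,c,1]<60 and S[r,c+1,2]>185: q.append((c-.5,r));break
print(q)
q=[x for x in q if x[1]>=211]
for rr in(.036,.0375):print("foot",fitc("scene",q,.036,rr))
E
```

```text
rim (array([ 0.6016, -0.2006]), np.float64(0.0005), 8)
[(270.5, 208), (270.5, 209), (270.5, 210), (271.5, 211), (271.5, 212), (271.5, 213), (271.5, 214), (271.5, 215), (271.5, 216), (271.5, 217), (271.5, 218), (271.5, 219), (271.5, 220), (270.5, 221), (269.5, 222), (269.5, 223), (268.5, 224), (266.5, 225), (266.5, 226), (264.5, 227)]
foot (array([ 0.5981, -0.2025]), np.float64(0.0016), 17)
foot (array([ 0.5986, -0.204 ]), np.float64(0.0015), 17)
```

Both views put the tankard upright about 6 mm past the bed's centre, inside the 12 mm tolerance. Retreating, then taking baseline images of the pad's edge.

>>> drive_tool([
  {"linear":[-10,-2,0],"twist":0,"claw":1},
  {"linear":[-30,-6,0],"twist":0,"claw":1},
  {"linear":[-60,-12,0],"twist":0,"claw":1},
  {"linear":[-90,-18,10],"twist":0,"claw":1},
  {"linear":[-100,-10,50],"twist":0,"claw":0.8},
  {"linear":[-100,0,90],"twist":0,"claw":0.6},
  {"linear":[-100,10,130],"twist":0,"claw":0.6},
  {"linear":[-100,20,170],"twist":0,"claw":0.6},
  {"linear":[-100,30,210],"twist":0,"claw":0.6},
  {"linear":[-90,40,250],"twist":0,"claw":0.6},
  {"linear":[-70,55,290],"twist":0,"claw":0.6},
  {"linear":[-40,70,310],"twist":0,"claw":0.6},
])

```text
clock: 13.13
position: [0.4114, -0.1627, 0.3623]
ee_rot: [0.003, 0.638, 0.77, -0.0]
contact_force: [0.7, -0.7, 0.3]
width: 0.051
gripper_force: 0.0
```

```bash
python3 - <<'E'
from h import *
print(sensors.get_state()["position"])
for n in("scene","top"):
    im=eyes.get_image(n);cv2.imwrite(f"pics/{n}7.png",im[:,:,::-1])
    V=im.max(2)
    if n=="scene":
        print("     "+" ".join("%3d"%c for c in range(256,280)))
        for r in range(176,228):print(r,":"," ".join("%3d"%v for v in V[r,256:280]))
    else:
        Vf=V.astype(float);pts=[]
        for c in range(371,382):
            for r in range(218,200,-1):
                if V[r,c]>=170 and V[r-1,c]<150 and V[r-2,c]<110: pts.append((c,r-.5));break
        for r in range(199,209):
            for c in range(366,378):
                if V[r,c]>=140 and V[r,c+1]<140 and V[r,c+2]<110: pts.append((c+.5,r));break
        print("top foot",fitc("top",pts,.036,.0365))
E
```

```text
[ 0.41138615 -0.16274793  0.36225519]
     256 257 258 259 260 261 262 263 264 265 266 267 268 269 270 271 272 273 274 275 276 277 278 279
176 : 183 129  86  96  97 103 111 118 124 123 104  86  69  64  86 107 110 113 118 117 118 116 115 112
177 : 126 106  97 106 114 120 122 119 115 108  85  60  63  90 112 113 110 111 110 111 118 117 117 112
178 : 103 110 117 122 117 116 108  95  81  73  58  54  90 112 115 111 113 113 111 109 109 113 112 106
179 : 114 121 119 111 100  88  77  67  55  44  45  73 114 117 111 110 113 108 113 111 114 106  99 101
180 : 105 105  94  83  70  62  55  47  39  37  42  85 117 118 114 112 109 110 112 110 108 100 103 101
181 :  79  76  66  66  48  44  40  39  43  40  36  61  88 114 115 114 115 114 111 107  99  98 100 100
182 :  63  77  62  63  39  41  47  44  44  41  39  49  46  92 110 113 114 113 107 101 100 100  98 104
183 :  77  93  75  56  41  43  46  46  44  41  50  78  34  55  92 111 110 110 102 103 103 103 104 110
184 :  91  90  71  46  42  44  48  49  41  40  55  96  34  31  61 112 113 104  99  99 101 100 111 109
185 :  91  82  57  43  43  43  46  48  47  
[... 3703 characters left out ...]
227 199 241 242 241 245 240
222 :  80  73  71  76  75  76  79  77  73  87  65  75 115 169 216 245 231 184 225 241 242 244 247 187
223 :  82  75  75  77  74  76  93  82  59  77  74 122 184 195 243 231 213 214 240 242 243 246 226 136
224 :  81  75  72  74  66  66  88  80  74 121 173 185 231 225 223 195 230 240 242 242 244 237 164 144
225 :  80  71  83  80  65  71  96 119 171 188 207 228 243 240 221 220 239 241 242 243 238 191 151 167
226 :  78  80 147 143 143 167 161 158 194 222 168 232 232 240 239 239 240 241 244 237 191 153 166 172
227 :  76  96 175 173 198 213 187 176 172 224 202 231 227 237 240 240 241 242 236 192 153 167 172 173
top foot (array([ 0.5965, -0.2047]), np.float64(0.0005), 14)
```

```bash
cat >> h.py <<'E'
def proj(n,P):
    m=M[n];return cv2.projectPoints(np.atleast_2d(P).astype(float),cv2.Rodrigues(np.array(m["R"]))[0],np.array(m["t"]),np.array(m["intrinsics"]),np.array(m["dist"]))[0].reshape(-1,2)
def circ(c,r,z,a):a=np.radians(a);return np.c_[c[0]+r*np.cos(a),c[1]+r*np.sin(a),np.full(len(a),z)]
def right_edge(V,rows,lo=255,hi=276,th=68):
    o=[]
    for r in rows:
        for c in range(hi,lo,-1):
            if V[r,c]<th<=V[r,c+1]:o.append((c+(th-V[r,c])/(V[r,c+1]-V[r,c]),r));break
    return np.array(o)
E
python3 - <<'E'
from h import *
np.set_printoptions(precision=1,suppress=True,linewidth=150)
c=(.5925,-.2041)
V=cv2.imread("pics/scene7.png").max(2).astype(float)
print(right_edge(V,range(183,200)).T)
for z in(.145,.149,.153,.157,.165):
    p=proj("scene",circ(c,.042,z,np.arange(0,121,10)));print(z);print(p.T)
E
```

```text
[[269.4 270.1 270.3 270.5 271.1 271.4 271.4 271.5 271.5 271.5 271.2 270.7 270.4 270.3 270.2 269.1 267.3]
 [183.  184.  185.  186.  187.  188.  189.  190.  191.  192.  193.  194.  195.  196.  197.  198.  199. ]]
0.145
[[247.5 249.8 252.3 254.9 257.6 260.3 262.8 265.2 267.2 268.9 270.3 271.2 271.6]
 [203.3 204.2 204.9 205.1 205.  204.5 203.6 202.4 200.9 199.2 197.3 195.3 193.2]]
0.149
[[247.3 249.6 252.1 254.8 257.5 260.2 262.7 265.  267.1 268.8 270.2 271.1 271.5]
 [202.4 203.4 204.  204.2 204.1 203.6 202.7 201.5 200.1 198.4 196.5 194.4 192.4]]
0.153
[[247.1 249.4 252.  254.6 257.3 260.  262.6 264.9 267.  268.7 270.  270.9 271.4]
 [201.5 202.5 203.1 203.3 203.2 202.7 201.8 200.7 199.2 197.5 195.6 193.6 191.5]]
0.157
[[246.9 249.3 251.8 254.5 257.2 259.9 262.4 264.8 266.8 268.6 269.9 270.8 271.3]
 [200.6 201.6 202.2 202.5 202.3 201.8 201.  199.8 198.3 196.6 194.7 192.7 190.6]]
0.165
[[246.6 248.9 251.5 254.1 256.9 259.6 262.1 264.5 266.6 268.3 269.7 270.6 271. ]
 [198.9 199.8 200.4 200.7 200.5 200.  199.2 198.  196.5 194.8 192.9 190.9 188.8]]
```

The pad's lower edge matches z≈0.153 (117 mm above bed, inside 113–121), so the gap to the rim is about 22 mm. Now I'll fix the knob position and save a pad-height function.

```bash
cat >> h.py <<'E'
def padz(V,c=(.5925,-.2041),cols=range(258,269),w=(192,213)):
    V=V.astype(float);o=[]
    G={z:proj("scene",circ(c,.042,z,np.arange(20,118,2))) for z in np.arange(.120,.162,.001)}
    for k in cols:
        v=V[w[0]:w[1],k]; r=int(np.argmin(v[1:-1]))+1
        a,b,d=v[r-1:r+2]; s=.5*(a-d)/(a-2*b+d+1e-9); row=w[0]+r+s
        zs=np.array(sorted(G)); rr=[np.interp(k,G[z][:,0][:np.argmax(G[z][:,0])+1],G[z][:,1][:np.argmax(G[z][:,0])+1]) for z in zs]
        o.append(np.interp(-row,-np.array(rr)[::1] if rr[0]<rr[-1] else -np.array(rr),zs) if True else 0)
    return np.round(o,4)
E
python3 - <<'E'
from h import *
for a,b in(("scene0","top0"),("scene7","top7")):
    s=cv2.imread(f"pics/{a}.png").max(2);t=cv2.imread(f"pics/{b}.png").max(2)
    B1=blobs(s,(s<50).astype(np.uint8),(262,150,279,178),8);B2=blobs(t,(t<45).astype(np.uint8),(364,180,379,196),8)
    print(B1,B2)
    p1=max(B1,key=lambda x:x[0][4])[1];p2=max(B2,key=lambda x:x[0][4])[1];print("knob centre",tri(p1,p2))
    print("padz",padz(s),np.median(padz(s)))
E
```

```text
[([266, 155, 10, 17, 130], [270.1, 163.7])] [([370, 183, 9, 13, 68], [373.7, 187.7])]
knob centre (array([ 0.58736223, -0.1468881 ,  0.29718717]), np.float64(0.0006951941202001981))
padz [0.1588 0.1614 0.161  0.1607 0.1596 0.1607 0.1598 0.1606 0.161  0.1591
 0.1593] 0.1606
[([262, 150, 14, 22, 144], [269.6, 162.5])] [([370, 183, 9, 13, 71], [373.7, 187.9])]
knob centre (array([ 0.58658619, -0.14741166,  0.30036164]), np.float64(0.0013287120671933539))
padz [0.162  0.162  0.1575 0.1595 0.1579 0.162  0.1579 0.1585 0.157  0.1591
 0.1592] 0.1591
```

>>> drive_tool([
  {"linear":[30,3,6],"twist":0,"claw":0.6},
  {"linear":[60,6,6],"twist":0,"claw":0.6},
  {"linear":[90,9,6],"twist":0,"claw":0.6},
  {"linear":[120,12,6],"twist":0,"claw":0.6},
  {"linear":[150,15,6],"twist":0,"claw":0.6},
  {"linear":[172,17,6],"twist":0,"claw":0.6},
  {"linear":[176,17,6],"twist":0,"claw":0.6},
  {"linear":[176,17,6],"twist":0,"claw":0.6},
])

```text
clock: 13.9
position: [0.5888, -0.146, 0.3618]
ee_rot: [-0.002, 0.637, 0.771, -0.001]
contact_force: [-1.5, 0.8, 0.0]
width: 0.0514
gripper_force: 0.0
```

```bash
python3 - <<'E'
from h import *
print(sensors.get_state()["position"])
E
```

```text
[ 0.58875254 -0.14602865  0.36175427]
```

Descend 62 mm over the knob and close at 25 N.

>>> drive_tool([
  {"linear":[0,0,-15],"twist":0,"claw":0.6},
  {"linear":[0,0,-30],"twist":0,"claw":0.6},
  {"linear":[0,0,-45],"twist":0,"claw":0.6},
  {"linear":[0,0,-55],"twist":0,"claw":0.6},
  {"linear":[0,0,-60],"twist":0,"claw":0.6},
  {"linear":[0,0,-61],"twist":0,"claw":0.4},
  {"linear":[0,0,-61],"twist":0,"claw":0.2},
  {"linear":[0,0,-61],"twist":0,"claw":0.1},
  {"linear":[0,0,-61],"twist":0,"claw":0.1},
  {"linear":[0,0,-61],"twist":0,"claw":0.1},
], squeeze=25)

```text
clock: 14.73
position: [0.5891, -0.1459, 0.3037]
ee_rot: [0.001, 0.637, 0.771, 0.0]
contact_force: [-0.8, 0.1, 2.2]
width: 0.0213
gripper_force: 26.9
```

Knob gripped (21.3 mm). I'll compute the circle offsets.

```bash
python3 - <<'E'
import numpy as np
def seg(th0,n,step,r=59):
    for k in range(1,n+1):
        a=np.radians(th0-step*k);b=np.radians(th0)
        print([round(r*(np.cos(a)-np.cos(b)),1),round(r*(np.sin(a)-np.sin(b)),1),round(-.0555*step*k,1)],end=" ")
    print()
for s in(92,-28,212):seg(s,12,10)
E
```

```text
[np.float64(10.3), np.float64(-0.5), -0.6] [np.float64(20.3), np.float64(-2.9), -1.1] [np.float64(29.8), np.float64(-6.9), -1.7] [np.float64(38.4), np.float64(-12.5), -2.2] [np.float64(45.9), np.float64(-19.5), -2.8] [np.float64(52.1), np.float64(-27.7), -3.3] [np.float64(56.8), np.float64(-36.9), -3.9] [np.float64(59.8), np.float64(-46.7), -4.4] [np.float64(61.0), np.float64(-56.9), -5.0] [np.float64(60.5), np.float64(-67.2), -5.6] [np.float64(58.2), np.float64(-77.2), -6.1] [np.float64(54.2), np.float64(-86.7), -6.7] 
[np.float64(-5.6), np.float64(-8.6), -0.6] [np.float64(-12.6), np.float64(-16.1), -1.1] [np.float64(-20.8), np.float64(-22.3), -1.7] [np.float64(-30.0), np.float64(-27.0), -2.2] [np.float64(-39.8), np.float64(-30.0), -2.8] [np.float64(-50.0), np.float64(-31.3), -3.3] [np.float64(-60.3), np.float64(-30.7), -3.9] [np.float64(-70.3), np.float64(-28.4), -4.4] [np.float64(-79.8), np.float64(-24.4), -5.0] [np.float64(-88.4), np.float64(-18.8), -5.6] [np.float64(-95.9), np.float64(-11.8), -6.1] [np.float64(-102.1), np.float64(-3.6), -6.7] 
[np.float64(-4.7), np.float64(9.2), -0.6] [np.float64(-7.7), np.float64(19.0), -1.1] [np.float64(-8.9), np.float64(29.2), -1.7] [np.float64(-8.4), np.float64(39.5), -2.2] [np.float64(-6.1), np.float64(49.5), -2.8] [np.float64(-2.1), np.float64(59.0), -3.3] [np.float64(3.5), np.float64(67.6), -3.9] [np.float64(10.6), np.float64(75.1), -4.4] [np.float64(18.8), np.float64(81.3), -5.0] [np.float64(27.9), np.float64(86.0), -5.6] [np.float64(37.8), np.float64(89.0), -6.1] [np.float64(48.0), np.float64(90.2), -6.7]
```

>>> drive_tool([
  {"linear":[10.3,-0.5,-0.6],"twist":0,"claw":0.1},
  {"linear":[20.3,-2.9,-1.1],"twist":0,"claw":0.1},
  {"linear":[29.8,-6.9,-1.7],"twist":0,"claw":0.1},
  {"linear":[38.4,-12.5,-2.2],"twist":0,"claw":0.1},
  {"linear":[45.9,-19.5,-2.8],"twist":0,"claw":0.1},
  {"linear":[52.1,-27.7,-3.3],"twist":0,"claw":0.1},
])

```text
clock: 15.23
position: [0.6432, -0.1734, 0.3003]
ee_rot: [0.001, 0.637, 0.771, 0.001]
contact_force: [-1.0, 1.2, 6.1]
width: 0.0209
gripper_force: 27.4
```

>>> drive_tool([
  {"linear":[4.7,-9.2,-0.6],"twist":0,"claw":0.1},
  {"linear":[7.7,-19,-1.1],"twist":0,"claw":0.1},
  {"linear":[8.9,-29.2,-1.7],"twist":0,"claw":0.1},
  {"linear":[8.4,-39.5,-2.3],"twist":0,"claw":0.1},
  {"linear":[6.1,-49.5,-2.8],"twist":0,"claw":0.1},
  {"linear":[2.1,-59,-3.4],"twist":0,"claw":0.1},
  {"linear":[-3.5,-67.6,-4],"twist":0,"claw":0.1},
  {"linear":[-10.5,-75.1,-4.5],"twist":0,"claw":0.1},
  {"linear":[-18.7,-81.3,-5.1],"twist":0,"claw":0.1},
  {"linear":[-27.9,-86,-5.6],"twist":0,"claw":0.1},
  {"linear":[-37.7,-89,-6.2],"twist":0,"claw":0.1},
  {"linear":[-47.9,-90.3,-6.7],"twist":0,"claw":0.1},
])

```text
clock: 16.23
position: [0.5955, -0.2657, 0.2937]
ee_rot: [0.003, 0.637, 0.771, 0.001]
contact_force: [2.2, -0.6, 4.3]
width: 0.0209
gripper_force: 27.3
```

```bash
cat > m.py <<'E'
from h import *
import sys
s=sensors.get_state();p=np.array(s["position"]);d=p[:2]-[.5915,-.2044]
print("pos",p.round(4),"r",np.hypot(*d).round(4),"bearing",np.degrees(np.arctan2(d[1],d[0])).round(1),"F",np.round(s["contact_force"],1),s["clock"])
v=[eyes.get_image("scene") for _ in range(3)];cv2.imwrite(f"pics/w{sys.argv[1]}.png",v[0][:,:,::-1])
z=padz(np.mean([i.max(2) for i in v],0));print(z,np.median(z))
E
python3 m.py 1
```

```text
pos [ 0.5955 -0.2657  0.2937] r 0.0614 bearing -86.3 F [ 2.2 -0.6  4.3] 16.2333
[0.162  0.1466 0.162  0.1476 0.1479 0.1479 0.1491 0.1488 0.15   0.1506
 0.1481] 0.1488
```

>>> drive_tool([
  {"linear":[-10.3,0.6,-0.6],"twist":0,"claw":0.1},
  {"linear":[-20.3,2.9,-1.1],"twist":0,"claw":0.1},
  {"linear":[-29.8,6.9,-1.7],"twist":0,"claw":0.1},
  {"linear":[-38.4,12.5,-2.2],"twist":0,"claw":0.1},
  {"linear":[-45.9,19.5,-2.8],"twist":0,"claw":0.1},
  {"linear":[-52.1,27.7,-3.3],"twist":0,"claw":0.1},
  {"linear":[-56.8,36.9,-3.9],"twist":0,"claw":0.1},
  {"linear":[-59.8,46.7,-4.4],"twist":0,"claw":0.1},
  {"linear":[-61,56.9,-5],"twist":0,"claw":0.1},
  {"linear":[-60.5,67.2,-5.6],"twist":0,"claw":0.1},
  {"linear":[-58.2,77.2,-6.1],"twist":0,"claw":0.1},
  {"linear":[-54.2,86.7,-6.7],"twist":0,"claw":0.1},
])

```text
clock: 17.38
position: [0.5397, -0.1773, 0.2869]
ee_rot: [0.001, 0.637, 0.771, -0.0]
contact_force: [0.5, -2.7, 6.2]
width: 0.0212
gripper_force: 27.4
```

```bash
python3 m.py 2
```

```text
pos [ 0.5397 -0.1773  0.2869] r 0.0585 bearing 152.4 F [ 0.5 -2.7  6.2] 17.3833
[0.142  0.162  0.1438 0.1427 0.1421 0.1442 0.1431 0.1434 0.1408 0.1418
 0.1412] 0.1427
```

Pad drop matches wheel angle (300° → 16.6 mm). Now smaller steps to find the contact plateau.

>>> drive_tool([
  {"linear":[5.6,8.6,-0.6],"twist":0,"claw":0.1},
  {"linear":[12.6,16.1,-1.1],"twist":0,"claw":0.1},
  {"linear":[12.6,16.1,-1.1],"twist":0,"claw":0.1},
])

```text
clock: 17.78
position: [0.5541, -0.1597, 0.2857]
ee_rot: [0.001, 0.636, 0.771, 0.001]
contact_force: [2.1, 1.8, 4.9]
width: 0.0208
gripper_force: 27.4
```

```bash
python3 m.py 3
```

```text
pos [ 0.5541 -0.1597  0.2857] r 0.0583 bearing 129.9 F [2.1 1.8 4.9] 17.7833
[0.1418 0.1412 0.1426 0.1428 0.1419 0.1417 0.162  0.1408 0.1407 0.1412
 0.1399] 0.1417
```

>>> drive_tool([
  {"linear":[8.2,6.2,-0.6],"twist":0,"claw":0.1},
  {"linear":[17.4,10.9,-1.1],"twist":0,"claw":0.1},
  {"linear":[17.4,10.9,-1.1],"twist":0,"claw":0.1},
])

```text
clock: 18.18
position: [0.5719, -0.1494, 0.2846]
ee_rot: [0.002, 0.637, 0.771, 0.001]
contact_force: [2.6, -0.4, 4.9]
width: 0.0209
gripper_force: 27.4
```

```bash
python3 m.py 4
```

```text
pos [ 0.5719 -0.1494  0.2846] r 0.0584 bearing 109.6 F [ 2.6 -0.4  4.9] 18.1833
[0.1414 0.1407 0.162  0.1423 0.1418 0.1404 0.142  0.139  0.1402 0.14
 0.1378] 0.1407
```

>>> drive_tool([
  {"linear":[9.8,3,-0.6],"twist":0,"claw":0.1},
  {"linear":[20,4.3,-1.1],"twist":0,"claw":0.1},
  {"linear":[20,4.3,-1.1],"twist":0,"claw":0.1},
])

```text
clock: 18.58
position: [0.5922, -0.1457, 0.2835]
ee_rot: [0.002, 0.637, 0.771, 0.001]
contact_force: [3.2, -0.3, 6.6]
width: 0.0207
gripper_force: 27.4
```

```bash
python3 m.py 5; python3 - <<'E'
import cv2,numpy as np
I=[cv2.imread(f"pics/w{i}.png").max(2).astype(float)[190:214,256:273] for i in range(1,6)]
print([round(np.abs(a-b).mean(),2) for a,b in zip(I,I[1:])])
for i in I: print(i[:,8].astype(int).tolist())
E
```

```text
pos [ 0.5922 -0.1457  0.2835] r 0.0587 bearing 89.3 F [ 3.2 -0.3  6.6] 18.5833
[0.1413 0.1604 0.1406 0.1413 0.1392 0.1405 0.1381 0.138  0.1382 0.1377
 0.1377] 0.1392
[np.float64(11.09), np.float64(4.18), np.float64(3.24), np.float64(3.6)]
[59, 81, 94, 73, 52, 34, 30, 35, 37, 38, 41, 32, 22, 29, 81, 158, 156, 83, 81, 79, 61, 73, 75, 72]
[53, 57, 81, 100, 91, 68, 43, 35, 36, 36, 36, 39, 37, 31, 34, 81, 103, 82, 84, 81, 61, 72, 73, 75]
[54, 57, 80, 103, 98, 74, 49, 37, 29, 32, 37, 40, 41, 33, 28, 50, 65, 67, 83, 82, 63, 71, 72, 74]
[54, 55, 61, 82, 100, 75, 44, 38, 29, 32, 41, 42, 41, 34, 30, 46, 59, 63, 89, 84, 63, 71, 76, 73]
[53, 54, 58, 85, 101, 91, 63, 40, 29, 34, 38, 38, 42, 36, 32, 28, 42, 68, 88, 83, 62, 72, 74, 74]
```

>>> drive_tool([
  {"linear":[10.3,-0.5,-0.6],"twist":0,"claw":0.1},
  {"linear":[20.3,-2.9,-1.1],"twist":0,"claw":0.1},
  {"linear":[20.3,-2.9,-1.1],"twist":0,"claw":0.1},
])

```text
clock: 18.98
position: [0.6124, -0.1491, 0.2824]
ee_rot: [0.002, 0.637, 0.771, 0.001]
contact_force: [3.3, -0.4, 6.9]
width: 0.0211
gripper_force: 27.5
```

```bash
python3 m.py 6
```

```text
pos [ 0.6124 -0.1491  0.2824] r 0.0591 bearing 69.3 F [ 3.3 -0.4  6.9] 18.9833
[0.1403 0.1408 0.1603 0.141  0.1399 0.1412 0.1383 0.1383 0.138  0.1377
 0.1373] 0.1399
```

>>> drive_tool([
  {"linear":[9.5,-4,-0.6],"twist":0,"claw":0.1},
  {"linear":[18.1,-9.6,-1.1],"twist":0,"claw":0.1},
  {"linear":[18.1,-9.6,-1.1],"twist":0,"claw":0.1},
])

```text
clock: 19.38
position: [0.6303, -0.159, 0.2813]
ee_rot: [0.002, 0.637, 0.771, 0.001]
contact_force: [1.1, -1.1, 7.0]
width: 0.0212
gripper_force: 27.5
```

```bash
python3 m.py 7
```

```text
pos [ 0.6303 -0.159   0.2813] r 0.0597 bearing 49.5 F [ 1.1 -1.1  7. ] 19.3833
[0.1404 0.1407 0.1406 0.1407 0.14   0.1407 0.1384 0.1385 0.1378 0.1381
 0.1371] 0.14
```

>>> drive_tool([
  {"linear":[7.5,-7,-0.6],"twist":0,"claw":0.1},
  {"linear":[13.7,-15.2,-1.1],"twist":0,"claw":0.1},
  {"linear":[13.7,-15.2,-1.1],"twist":0,"claw":0.1},
])

```text
clock: 19.78
position: [0.6439, -0.1745, 0.2802]
ee_rot: [0.002, 0.637, 0.771, 0.001]
contact_force: [2.0, -1.7, 7.5]
width: 0.0211
gripper_force: 27.5
```

```bash
python3 m.py 8; python3 - <<'E'
import cv2,numpy as np
I=[cv2.imread(f"pics/w{i}.png").max(2).astype(float) for i in range(1,9)]
for nm,s in(("edge",np.s_[200:214,256:272]),("rightlow",np.s_[196:206,266:273])):print(nm,[round(np.abs(a[s]-b[s]).mean(),2) for a,b in zip(I,I[1:])])
for c in(262,266,269):
  for i in I[3:]: print(c,i[188:214,c].astype(int).tolist())
E
```

```text
pos [ 0.6439 -0.1745  0.2802] r 0.0603 bearing 29.7 F [ 2.  -1.7  7.5] 19.7833
[0.1403 0.1407 0.1409 0.1412 0.1393 0.1413 0.1383 0.1385 0.1379 0.1374
 0.1372] 0.1393
edge [np.float64(11.3), np.float64(4.34), np.float64(3.26), np.float64(3.84), np.float64(2.41), np.float64(1.54), np.float64(1.53)]
rightlow [np.float64(16.14), np.float64(3.3), np.float64(2.64), np.float64(3.13), np.float64(1.96), np.float64(1.49), np.float64(1.37)]
262 [51, 56, 56, 57, 58, 56, 58, 81, 87, 61, 64, 77, 63, 36, 40, 43, 35, 30, 55, 91, 89, 64, 59, 63, 72, 74]
262 [50, 57, 56, 56, 56, 54, 56, 79, 94, 71, 60, 85, 78, 42, 40, 41, 37, 33, 35, 60, 77, 65, 58, 61, 72, 73]
262 [52, 57, 57, 57, 56, 56, 57, 80, 103, 79, 57, 73, 77, 43, 38, 41, 39, 29, 37, 60, 75, 66, 59, 64, 73, 75]
262 [48, 56, 57, 55, 57, 56, 54, 59, 82, 82, 50, 64, 58, 40, 40, 40, 36, 28, 35, 62, 76, 65, 57, 62, 76, 73]
262 [49, 58, 57, 54, 57, 56, 54, 59, 86, 94, 69, 65, 55, 34, 42, 41, 38, 31, 34, 60, 75, 67, 57, 63, 73, 77]
266 [54, 56, 82, 103, 101, 78, 51, 42, 32, 34, 38, 38, 36, 38, 29, 24, 33, 53, 67, 65, 59, 59, 70, 72, 71, 71]
266 [50, 
[... 278 characters left out ...]
 27, 26, 49, 66, 70, 55, 53, 70, 70, 70, 70]
266 [53, 51, 58, 82, 103, 105, 85, 54, 40, 33, 35, 35, 38, 37, 34, 26, 26, 49, 66, 66, 57, 53, 71, 70, 69, 72]
269 [33, 30, 31, 30, 33, 33, 34, 34, 35, 36, 35, 26, 18, 38, 74, 87, 79, 63, 65, 63, 61, 53, 53, 58, 60, 62]
269 [34, 30, 31, 28, 30, 35, 35, 34, 33, 37, 35, 28, 23, 35, 60, 80, 77, 66, 64, 61, 59, 52, 53, 58, 60, 62]
269 [36, 32, 30, 31, 32, 32, 35, 33, 37, 35, 36, 30, 20, 32, 64, 80, 79, 66, 61, 63, 60, 56, 55, 56, 59, 63]
269 [34, 33, 32, 30, 31, 31, 32, 34, 38, 37, 36, 28, 18, 34, 64, 79, 78, 66, 62, 62, 59, 53, 55, 58, 58, 62]
269 [36, 33, 31, 34, 32, 31, 34, 35, 32, 36, 35, 29, 19, 31, 62, 80, 78, 65, 63, 62, 60, 54, 53, 58, 59, 63]
```

The pad edge stopped moving at w5 (bearing about 89°, about 363° of winding) and is static in w6–w8, while the platen above keeps descending. So contact is at bearing ≈ 88°, and the target is bearing ≈ -2°.

>>> drive_tool([
  {"linear":[4.7,-9.2,-0.6],"twist":0,"claw":0.1},
  {"linear":[7.7,-19,-1.1],"twist":0,"claw":0.1},
  {"linear":[8.9,-29.2,-1.7],"twist":0,"claw":0.1},
  {"linear":[9,-31.3,-1.8],"twist":0,"claw":0.1},
  {"linear":[9,-31.3,-1.8],"twist":0,"claw":0.1},
])

```text
clock: 20.35
position: [0.6525, -0.2057, 0.2785]
ee_rot: [0.002, 0.637, 0.771, 0.001]
contact_force: [1.2, -0.5, 7.1]
width: 0.0211
gripper_force: 27.5
```

```bash
python3 m.py 9; python3 - <<'E'
import cv2,numpy as np
I=[cv2.imread(f"pics/w{i}.png").max(2).astype(float)[200:214,256:272] for i in range(2,10)]
P=np.mean(I[4:],0); d=I[1]-I[2]
th=[300,322.4,342.7,363,383,402.8,422.6]
for t,i in zip(th,I): print(t,round(((i-P)*(I[2]-P)).sum()/((I[2]-P)**2).sum(),2), round(np.abs(i-P).mean(),2))
E
```

```text
pos [ 0.6525 -0.2057  0.2785] r 0.061 bearing -1.2 F [ 1.2 -0.5  7.1] 20.35
[0.1403 0.1407 0.1406 0.1411 0.14   0.1407 0.1384 0.1384 0.1381 0.1377
 0.1372] 0.14
300 0.6 7.52
322.4 0.77 4.45
342.7 1.0 3.67
363 0.2 2.35
383 0.04 1.09
402.8 0.0 0.95
422.6 -0.0 0.99
```

Contact interpolates to about 366°, and the wheel is now at about 453.5°, i.e. 87–90° past contact. Release and lift clear.

>>> drive_tool([
  {"linear":[0,0,0],"twist":0,"claw":0.3},
  {"linear":[0,0,0],"twist":0,"claw":0.5},
  {"linear":[0,0,0],"twist":0,"claw":0.6},
  {"linear":[0,0,10],"twist":0,"claw":0.6},
  {"linear":[0,0,30],"twist":0,"claw":0.6},
  {"linear":[0,0,60],"twist":0,"claw":0.6},
  {"linear":[0,0,90],"twist":0,"claw":0.6},
  {"linear":[-30,0,110],"twist":0,"claw":0.6},
  {"linear":[-60,0,110],"twist":0,"claw":0.6},
  {"linear":[-100,0,110],"twist":0,"claw":0.6},
  {"linear":[-140,0,110],"twist":0,"claw":0.6},
  {"linear":[-180,0,110],"twist":0,"claw":0.6},
])

```text
clock: 21.5
position: [0.4683, -0.2042, 0.3879]
ee_rot: [-0.0, 0.637, 0.771, -0.0]
contact_force: [-0.3, 0.0, 0.4]
width: 0.0512
gripper_force: 0.0
```

>>> drive_tool([
  {"linear":[-40,60,0],"twist":0,"claw":0.6},
  {"linear":[-60,100,0],"twist":0,"claw":0.6},
  {"linear":[-80,140,0],"twist":0,"claw":0.6},
  {"linear":[-80,150,0],"twist":0,"claw":0.6},
  {"linear":[-80,150,0],"twist":0,"claw":0.6},
])

```text
clock: 21.92
position: [0.3862, -0.0493, 0.3892]
ee_rot: [-0.001, 0.635, 0.772, 0.002]
contact_force: [-0.2, -0.5, 0.2]
width: 0.0509
gripper_force: 0.0
```

```bash
python3 - <<'E'
from h import *
v=[eyes.get_image("scene") for _ in range(2)];t=eyes.get_image("top")
cv2.imwrite("pics/sceneF.png",v[0][:,:,::-1]);cv2.imwrite("pics/topF.png",t[:,:,::-1])
s=v[0].max(2).astype(float);w=cv2.imread("pics/w9.png").max(2).astype(float)
print("pad patch change",np.abs(s-w)[200:214,256:272].mean())
tt=t.max(2);s8=v[0].max(2)
B1=blobs(s8,(s8<50).astype(np.uint8),(235,165,285,205),8);B2=blobs(tt,(tt<45).astype(np.uint8),(370,155,405,190),8);print(B1,B2)
# foot again
pts=[];V=tt.astype(int)
for c in range(371,382):
    for r in range(218,200,-1):
        if V[r,c]>=170 and V[r-1,c]<150 and V[r-2,c]<110: pts.append((c,r-.5));break
for r in range(199,209):
    for c in range(366,378):
        if V[r,c]>=140 and V[r,c+1]<140 and V[r,c+2]<110: pts.append((c+.5,r));break
print("foot",fitc("top",pts,.036,.0365))
q=[]
H=cv2.cvtColor(v[0],cv2.COLOR_RGB2HSV)
for r in range(211,228):
    for c in range(258,284):
        if H[r,c,2]>185 and H[r,c,1]<60 and H[r,c+1,2]>185: q.append((c-.5,r));break
print("foot sc",fitc("scene",q,.036,.0365))
# bystanders unmoved: compare patches with first pictures
a=cv2.imread("pics/top0.png").astype(float);b=t[:,:,::-1].astype(float)
for n,(x,y) in dict(goblet=(445,203),jar=(197,209),pliers=(315,268)).items():print(n,np.abs(a-b)[y-12:y+12,x-10:x+10].mean().round(1))
print(sensors.get_state()["contact_force"])
E
```

```text
pad patch change 1.3705357142857142
[([247, 169, 12, 6, 25], [253.6, 171.7]), ([235, 170, 7, 15, 82], [237.7, 177.5]), ([253, 184, 19, 21, 160], [263.6, 197.2])] [([398, 155, 7, 4, 18], [401.4, 156.6]), ([388, 166, 9, 9, 51], [392.0, 169.7])]
foot (array([ 0.5964, -0.2045]), np.float64(0.0011), 18)
foot sc (array([ 0.5983, -0.203 ]), np.float64(0.0016), 17)
goblet 2.9
jar 4.6
pliers 43.5
[ 0.90042906 -0.07408461 -0.34698056]
```

```bash
python3 - <<'E'
from h import *
p=onz("top",(392,169.7),.277);d=p[:2]-[.5905,-.2046];print(p,np.hypot(*d),np.degrees(np.arctan2(d[1],d[0])))
p=onz("top",(373.7,187.8),.299);d=p[:2]-[.5905,-.2046];print(p,np.hypot(*d),np.degrees(np.arctan2(d[1],d[0])))
for n,w in(("scene",(350,175,385,222)),("top",(300,240,332,295))):
  for f in("0","7","F"):
    im=cv2.imread(f"pics/{n}{f}.png");h=cv2.cvtColor(im,cv2.COLOR_BGR2HSV)
    m=((h[...,0]>10)&(h[...,0]<28)&(h[...,1]>180)&(h[...,2]>170)).astype(np.uint8)
    print(n,f,[b for b in blobs(im,m,w,6)])
E
```

```text
[ 0.64842368 -0.20386981  0.277     ] 0.0579282804409774 0.7222363064946732
[ 0.58684849 -0.14697997  0.299     ] 0.05773561776782625 93.62611163559802
scene 0 [([360, 181, 20, 24, 158], [367.8, 193.1])]
scene 7 [([360, 181, 20, 24, 158], [367.8, 193.1])]
scene F [([360, 181, 20, 24, 157], [367.8, 193.1])]
top 0 [([308, 264, 17, 26, 164], [315.1, 275.8])]
top 7 [([308, 264, 17, 26, 164], [315.1, 275.8])]
top F [([319, 270, 6, 18, 55], [321.7, 278.7])]
```

The knob turned 93.6° → 0.7°, i.e. 453° as planned. The pliers haven't moved; the arm only hides them in the top view. The tankard is about 6 mm off centre and the pad is static. Handing in.

```bash
python3 -c "
from rig import manip;print(manip.sign_off())"
```

```text
the job is handed in; nothing more can be done
None
```

I handed the job in, but no verdict came back: the tankard stands upright on the press bed about 6 mm off centre (12 mm allowed), with the pad wound down to its rim and roughly a quarter turn (87–90°) more, and the goblet, jar and pliers unmoved.

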